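# Date-stamp a carton and keep the press held at its third click

### The job

Advance the date first: turn the bar knob on the low setter box clockwise to its stop, then let it spring all the way back. Then stamp the carton: press the crossbar of the stamping press's lever down past its first two clicks to the third of its four, never down to the fourth (that crushes the carton), and finish while still holding the crossbar at the third click against its spring. Leave the carton in the press and the other stock on the table where they stand.

Things in the scene. Friction and masses are not known exactly. Their poses are not given: they have to be found in the camera images.
- press: Fixed grey bench press. Origin: centre of the underside of its base, on the table; its x axis points from its front (lever side) to its back, y to its left, z up. Base 220 x 160 x 18 mm; column 55 x 70 mm at the back, up to 208 mm; head 70 mm wide (y from -35 to 35 mm), x from -30 to 105 mm, z from 155 to 210 mm. Four small brass studs on each cheek of the head mark the click directions of the lever arms.
- pivot (a point): Lever axis of the press, parallel to the press's y, at (40, 0, 170) mm in the press frame.
- crossbar (a point): Black round crossbar of the lever, 22 mm thick, 130 mm long along the press's y; origin at its centre. It joins two flat steel arms (8 mm wide, 18 mm deep, at y = -50 and +50 mm, so 92 mm free between them). It swings 170 mm from the pivot, on the front side. At rest it is 0.55 rad above level; at lever value q its centre is at x = 40 - 170 cos(0.55 - q), z = 170 + 170 sin(0.55 - q) mm in the press frame: z = 259 mm at rest, 219 first click, 175 second, 131 third, 90 fourth.
- lever (a joint): Lever angle, 0 at rest (up), grows as the crossbar is pressed down; clicks at 0.26, 0.52, 0.78 and 1.04 rad (the fourth is the stop). A spring always drives it back up: no click holds by itself. Pressing force at the crossbar is about 4 N at first, about 7 N at the third click, with a ripple of about 2 N: lightest shortly before a click, stiffest shortly after it, at most about 10 N.
- setter: Fixed grey steel box, 110 (x) x 100 (y) x 50 mm, with a bar knob on top; it stands to the left or to the right of the press. Origin: centre of its underside.
- knob_grip (a point): Point on the knob's vertical axis at mid-height of its grip bar, 77 mm above the table. The black grip bar is 50 mm long, 12 mm wide, 28 mm high (61 to 89 mm above the table). The point turns with the knob; its x axis runs along the bar (at rest along the setter's x).
- knob (a joint): Knob angle, 0 at rest, grows as it turns clockwise seen from above, to its stop at 1.2 rad; a spring of 0.05 N m at rest and 0.15 N m at the stop turns it back when it is let go.
- carton: Loose cardboard carton 85 x 75 x 49 mm on the press base under the ram; origin at the centre of its underside.
- tin: Loose round metal tin, diameter 100 mm, 60 mm high, on the side of the press where the setter is not; origin at the centre of its underside.
- jar: Loose jar, diameter 90 mm, 130 mm high; origin at the centre of its underside.
- can: Loose can, diameter 74 mm, 110 mm high; origin at the centre of its underside.
- tape: Loose roll of paper tape lying flat, diameter 80 mm, 24 mm high, in front of the press; origin at the centre of its underside.
- spice_box: Loose small carton 60 x 40 x 100 mm; origin at the centre of its underside.
- mug: Loose mug, diameter 80 mm, 90 mm high; origin at the centre of its underside.
Mind the look-alikes: they are no part of the job. What is shaped like the setter but purple is not meant.

How it is judged (in metres and radians):
On the way, in this order (a step that is already met when the one before it is completed fails the run):
1. the knob is turned to its stop (value of joint knob above 1.12 rad), for 0.1 s.
2. the knob has sprung back (value of joint knob below 0.08 rad), for 0.1 s.
3. the lever is pressed past the second click (value of joint lever above 0.56 rad).
4. the lever is held at the third click (value of joint lever between 0.68 and 0.9 rad), for 0.3 s.
At the end, for the whole second after the job is handed in: The lever stands at its third click (0.78 rad, within 0.10 rad below and 0.12 above) with the gripper bearing on the crossbar by more than 2 N, the knob is back within 0.08 rad of rest, and the carton lies on the press base within 15 mm of where it was (all of step 4 and contact force between any of the fingers, the arm and lever above 2 N and value of joint knob below 0.08 rad and z of carton in the frame of press below 0.022 m and distance of carton from where it was at the start of the episode below 0.015 m); the arm keeps its last pose, push and grip.
It fails at once if the lever is pressed down to the fourth click (value of joint lever above 0.97 rad).
It fails at once if the carton is shifted or other stock is pushed or tipped (distance of carton from where it was at the start of the episode above 0.02 m or distance of any of tin, jar, can, tape, spice_box, mug from where it was at the start of the episode above 0.03 m).
It also fails if it takes over 54 s, if anything falls off the work surface, if the arm or the gripper's body presses on something with over 40 N, if the wrist force passes 120 N, or if a joint passes its speed limit or range.

### The arm

A 6-joint arm with a two-finger parallel gripper is mounted at the origin on the work surface. World frame = base frame: x ahead of the robot, y to its left, z up, the work surface at z = 0. Lengths are in mm, angles in rad, forces in N, time in s.
With the tool pointing down it reaches from about 275 to 825 mm from the base axis. Payload 5.2 kg.
Tool frame: the origin (TCP) lies at the very end of the fingers, on their centre line; the grasp point (between the pads) lies 19 mm behind it; z points along the fingers, y is the direction in which the jaws open and shut (so a half turn about z gives the same grasp; the last joint's range is limited). The gripper opens to 93 mm and grips with 3 to 60 N. Pads are 15 mm wide; open, the fingers measure 128 mm over their backs; the gripper's body (75 mm by 188 mm) begins 65 mm behind the grasp point.
Start: joints at [0.996, 0.259, 1.535, -0, 1.348, -0.203], TCP at [199.79, 512.434, 218.653] pointing down, gripper open.
Joint ranges: [-3.14, 3.14], [-0.91, 2.08], [0.19, 2.58], [-1.22, 4.36], [0.22, 2.71], [-3.12, 3.12]. Speed limits (rad/s): [2.57, 2.57, 3.14, 3.14, 3.14, 3.14].

### API

Orientations are given as [roll, pitch, yaw] about the fixed x, y, z axes, in that order (R = Rz(yaw) Ry(pitch) Rx(roll)).
In Python, from bench import robot gives the robot as it stands. The module is installed in compiled form; this text tells all that it offers. Calls block until the motion is done:
- robot.move_ptp(position, orientation): joint-space move of the TCP to a pose.
- robot.move_linear(position, ori=None, speed=150, f_stop=None): straight line of the TCP; ori=None keeps the orientation; speed is the mean speed in mm/s. With f_stop (N) it stops when the force on the tool has changed by that much, and returns True; else False.
- robot.move_j(angles): joint-space move.
- robot.move_gripper(opening): opening from 0.0 (shut) to 1.0 (fully open); the grip force is fixed at half the most; returns when the fingers have stopped.
- robot.sleep(seconds).
- robot.inverse_kinematics(position, orientation): joint angles nearest the present ones, or None.
- robot.get_image(name): name is "scene" or "top" or "wrist"; returns a dict with "img" (420x560x3 uint8, blue, green, red), "fovy" (degrees; the focal length in pixels is half the picture's height over the tangent of half this angle, whatever the lens; pixels are square), "cx", "cy" (the principal point, pixels), "eye" and "orientation" of the camera in the world. Camera axes: x right, y down, z forward; pixel columns grow to the right and rows downward; lengths in mm; the calibration is good to about 2 mm. A picture is of the moment at which its call begins. There is no depth.
A pose or a line that the arm cannot do raises robot.MotionError and nothing moves.
- robot.hand_in(): hands the job in, once; it reports no verdict.
Readings, each from a call of its own:
- robot.current_t(): time.
- robot.current_qpos(): joint angles.
- robot.current_joint_vel(): joint speeds.
- robot.current_joint_efforts(): joint torques, N m.
- robot.current_tcp_pos(): TCP position.
- robot.current_eef_rot(): TCP orientation.
- robot.current_contact_force(): force on the tool from outside, world axes, zero at the start.
- robot.current_ft_torque(): the same for the moment, N m.
- robot.current_gripper_width(): opening from 0.0 (shut) to 1.0 (fully open).
Only numpy, scipy, OpenCV 4.12 (cv2) and the standard library are available. Lean on these libraries where they do the work, as an engineer would, in place of code of your own. Each camera call takes 0.05 s, during which the arm holds its last target.

## Working session

There is one attempt and no reset: what is moved stays moved. The work goes in short steps, each a Python script; the robot and the scene stay as the last script left them, time stands still between calls to the robot, and variables do not carry over. Pictures are saved under pics/ and viewed, and the job is handed in when it is done.

```bash
mkdir -p pics; python3 - <<'E'
from bench import robot
import cv2
for n in("scene","top","wrist"):
    d=robot.get_image(n);cv2.imwrite(f"pics/{n}0.png",d["img"]);print(n,{k:v for k,v in d.items() if k!="img"})
print(robot.current_t(),robot.current_tcp_pos(),robot.current_eef_rot())
E
```

```text
scene {'fovy': 51.3744557469021, 'cx': 283.30831227474306, 'cy': 209.77300920430616, 'eye': array([1284.51245327,  402.73155237,  909.22978284]), 'orientation': array([-2.28357128,  0.00433816,  2.05131909])}
top {'fovy': 56.23224272499672, 'cx': 282.2501376608374, 'cy': 204.28508806725637, 'eye': array([ 222.97761637,   -5.20776303, 1362.53144468]), 'orientation': array([-2.90216945, -0.00386764, -1.51429153])}
wrist {'fovy': 65.00842932017457, 'cx': 283.21719973241204, 'cy': 211.13228667858886, 'eye': array([124.76808663, 542.07348598, 384.8650828 ]), 'orientation': array([2.85015819e+00, 2.18306990e-03, 1.19946712e+00])}
0.15 [199.56307713 512.07683781 218.02561492] [-3.14023501e+00 -2.34153448e-04  2.76981276e+00]
```

View pics/scene0.png

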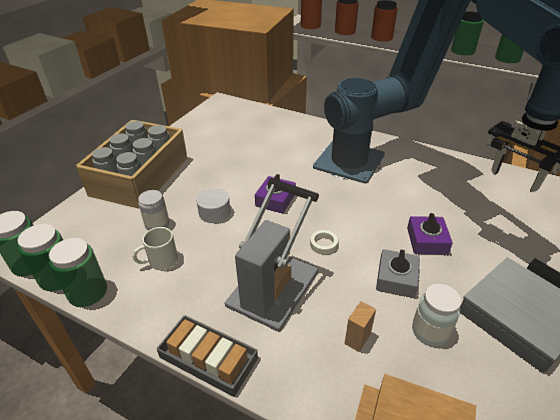

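View pics/top0.png

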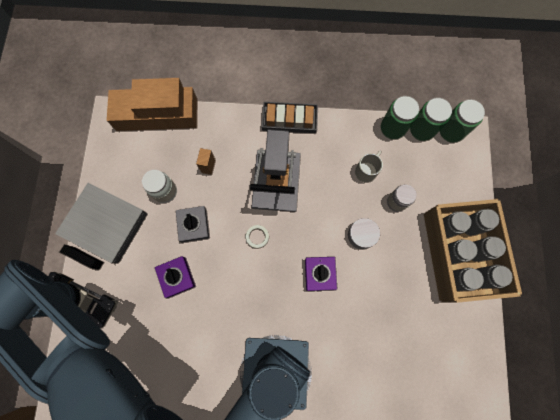

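View pics/wrist0.png

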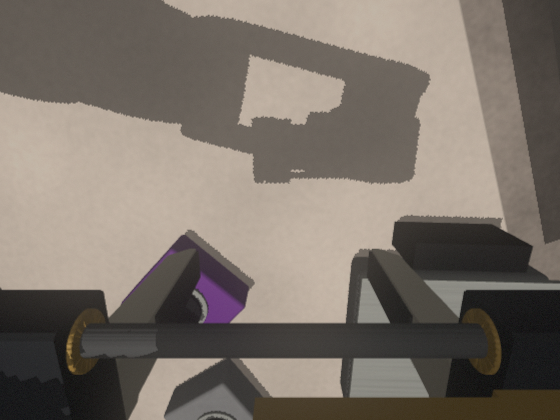

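The top view has three knob boxes: grey at (191,224), purple at (173,277) and purple at (321,273). Only the grey one fits the setter. The flat grey slab at (100,222) has no knob. The press is at about (275,175) with its crossbar at about (272,188). I'll confirm with enlarged crops.

```bash
cat > h.py <<'E'
import numpy as np, cv2
from scipy.spatial.transform import Rotation as R
def ray(d,uv):
    f=210/np.tan(np.radians(d["fovy"])/2)
    v=np.array([(uv[0]-d["cx"])/f,(uv[1]-d["cy"])/f,1.])
    return np.array(d["eye"]),R.from_euler('xyz',d["orientation"]).as_matrix()@v
def plane(d,uv,z):
    e,v=ray(d,uv); return e+v*(z-e[2])/v[2]
def proj(d,p):
    f=210/np.tan(np.radians(d["fovy"])/2)
    c=R.from_euler('xyz',d["orientation"]).as_matrix().T@(np.array(p,float)-d["eye"])
    return np.array([d["cx"]+f*c[0]/c[2],d["cy"]+f*c[1]/c[2]])
def two(d1,a,d2,b):
    e1,v1=ray(d1,a);e2,v2=ray(d2,b)
    s=np.linalg.lstsq(np.c_[v1,-v2],e2-e1,rcond=None)[0]
    p,q=e1+s[0]*v1,e2+s[1]*v2
    return (p+q)/2,np.linalg.norm(p-q)
E
python3 - <<'E'
from bench import robot
import cv2,pickle
D={n:robot.get_image(n) for n in("scene","top")}
pickle.dump(D,open("D0.pkl","wb"))
def crop(n,x,y,w,h,s):
    return cv2.resize(D[n]["img"][y:y+h,x:x+w],None,fx=s,fy=s,interpolation=cv2.INTER_CUBIC)
cv2.imwrite("pics/c_top.png",crop("top",150,125,160,120,5))
cv2.imwrite("pics/c_scene.png",crop("scene",220,170,130,160,3.7))
cv2.imwrite("pics/c_set.png",crop("scene",365,200,120,90,6))
E
```

```text
(no output)
```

View pics/c_top.png

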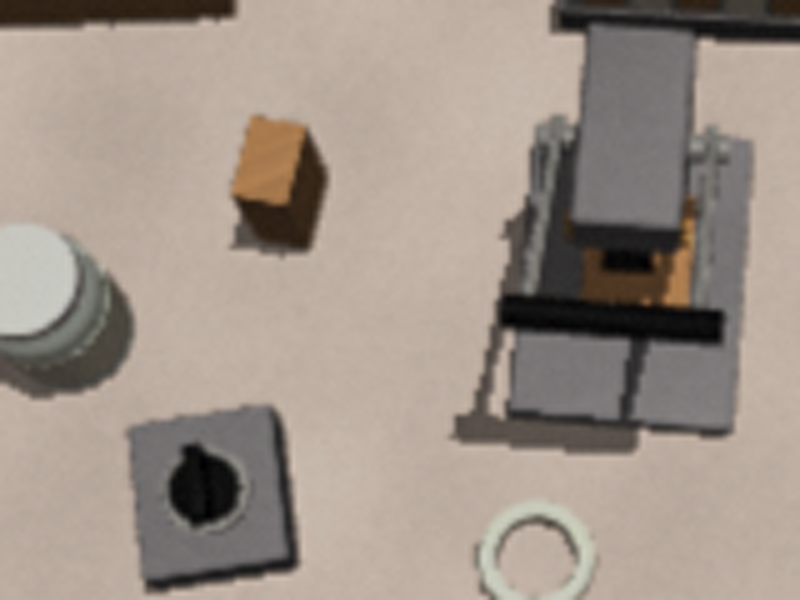

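View pics/c_scene.png

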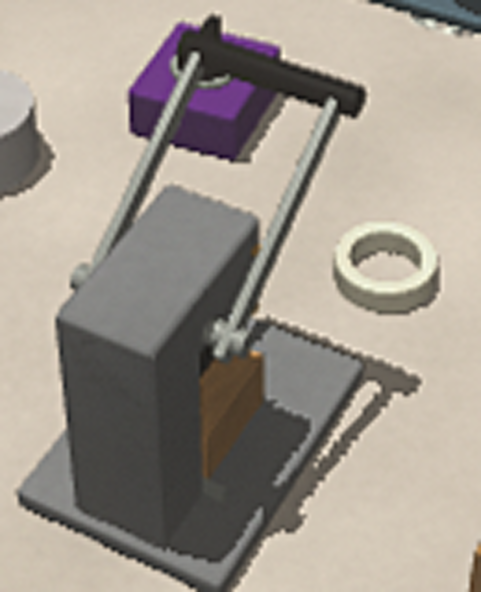

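View pics/c_set.png

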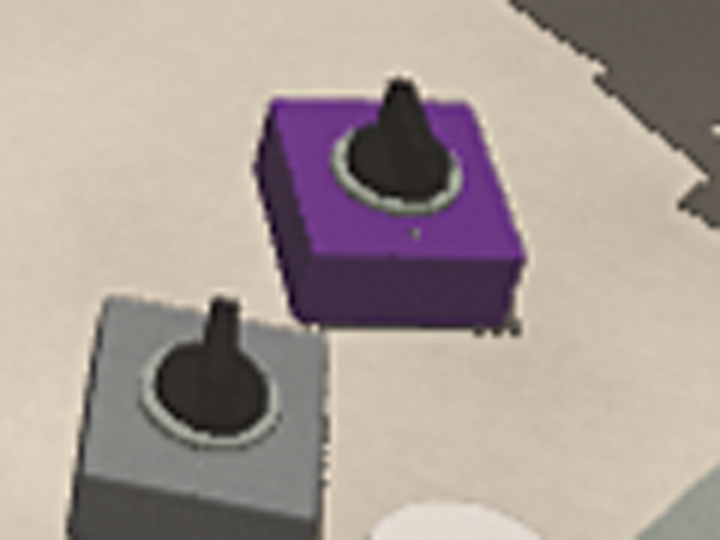

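The crops confirm it. The grey box's top face in the top view runs about (176,210) to (207,240), with a black bar knob at (190,222). In the scene view the grey box sits beside the purple one. The crossbar runs (250,187)–(294,190) in the top view, with the carton under the ram. Next I'll measure these.

```bash
python3 - <<'E'
import pickle,numpy as np,cv2
from h import *
D=pickle.load(open("D0.pkl","rb"));t,s=D["top"],D["scene"]
def mask(d,x,y,w,h,f):
    m=np.zeros(d["img"].shape[:2],np.uint8); m[y:y+h,x:x+w]=f(d["img"][y:y+h,x:x+w].astype(int)); return m
blk=lambda i:((i.max(2)<45)*255).astype(np.uint8)
def big(m):
    n,l,st,c=cv2.connectedComponentsWithStats(m); k=1+np.argmax(st[1:,4]); return (l==k).astype(np.uint8),st[k],c[k]
def ends(m):
    p=cv2.findNonZero(m)[:,0]; r=cv2.minAreaRect(p); b=cv2.boxPoints(r); 
    e=[np.linalg.norm(b[i]-b[i-1]) for i in (1,2)]
    if e[0]<e[1]: return (b[0]+b[1])/2,(b[2]+b[3])/2,r
    return (b[1]+b[2])/2,(b[0]+b[3])/2,r
mt,st,c=big(mask(t,240,178,62,20,blk)); a,b,r=ends(mt); print("bar top",a,b,r)
ms,ss,c2=big(mask(s,262,170,62,35,blk)); a2,b2,r2=ends(ms); print("bar scene",a2,b2,r2)
print("bar ends z259",plane(t,a,259),plane(t,b,259)); print(plane(s,a2,259),plane(s,b2,259))
for p,q in((a,b2),(b,a2),(a,a2),(b,b2)): print(two(t,p,s,q))
# setter: full square corner rays
up=lambda q:((np.array(q)+.5)/5-.5+[150,125])
C=[plane(t,up(q),50) for q in((130,428),(272,407),(290,560),(148,580))]
C=np.array(C);print(C,C.mean(0),[np.linalg.norm(C[i]-C[i-1]) for i in range(4)])
# knob
mk,_,ck=big(mask(t,180,210,25,25,blk)); print("knob blob",ck,plane(t,ck,65))
mk2,_,ck2=big(mask(s,385,245,35,35,blk)); print("knob blob s",ck2,plane(s,ck2,65))
# ring ellipse outer (washer) top
for q in((206,487),): print(plane(t,up(q),55))
# spice box, tape, jar approx
for n,q,z in(("tape",(257,237),24),("jar",(153,181),130),("spice",(205,157),100),("tin",(364,233),60)): print(n,plane(t,q,z))
# press base corners top z18
for q in((510,415),(730,432),(750,142)): print("base",plane(t,up(q),18))
# head top
for q in((590,25),(697,30),(680,228),(575,222)): print("head",plane(t,up(q),210))
E
```

```text
bar top [249.85883 186.36472] [293.7 190.9] ((271.7794189453125, 188.63235473632812), (44.07513427734375, 7.614537239074707), 5.906140327453613)
bar scene [293.88525 195.26233] [308.85248 196.62299] ((301.3688659667969, 195.94265747070312), (15.02893352508545, 3.259286642074585), 5.19442892074585)
bar ends z259 [540.54568316 103.27316146 259.        ] [534.18137916 -25.30703343 259.        ]
[560.67372549  50.47812445 259.        ] [549.09424341  84.14303316 259.        ]
(array([544.75592717,  93.67116835, 258.50617558]), np.float64(20.941582678286167))
(array([531.58142803,   2.64582016, 226.79985708]), np.float64(61.235967687862924))
(array([551.96484667,  77.55581147, 260.84125492]), np.float64(56.35940286951649))
(array([525.47877641,  20.72240245, 229.62446529]), np.float64(98.53642987162608))
[[501.40249062 370.93000829  50.        ]
 [521.68767481 275.53031076  50.        ]
 [416.88132147 252.46240449  50.        ]
 [397.94110509 346.23978414  50.        ]] [459.478148   311.29062692  50.        ] [np.float64(106.36665579002315), np.float64(97.5325124627178), np.float64(107.31495701736117), np.float64(95.67093984685131)]
knob blob [190.1986755  221.92715232] [460.85054488 312.8628665   65.        ]
knob blob s [399.        267.5952381] [485.24574623 315.98803847  65.        ]
[462.55036655 313.25635735  55.        ]
tape [429.02173656  88.13624794  24.        ]
jar [577.64027739 433.54971049 130.        ]
spice [681.27465905 279.20394951 100.        ]
tin [ 457.46655522 -271.64987789   60.        ]
base [532.80638813 114.95911162  18.        ]
base [529.44194015 -39.97787152  18.        ]
base [746.32528226 -44.03222029  18.        ]
head [744.38230066  66.26144277 210.        ]
head [744.91643327  -1.53688216 210.        ]
head [612.74544758   2.02732813 210.        ]
head [612.88941034  66.93217094 210.        ]
```

```bash
python3 - <<'E'
import pickle,numpy as np
from h import *
from bench import robot
D=pickle.load(open("D0.pkl","rb"));t,s=D["top"],D["scene"]
u=lambda q:((np.array(q)+.5)/3.7-.5+[220,170])
print(two(t,(249.9,186.4),s,u((363,98))),two(t,(293.7,190.9),s,u((180,44))))
# knob: bar top far end in scene crop (z~89) & blob
us=lambda q:((np.array(q)+.5)/6-.5+[365,200])
print("set corners scene z50",[plane(s,us(q),50).round(1) for q in((108,297),(328,333),(320,522),(80,475))])
ang=0.215
for y in (ang,ang-1.25,ang+np.pi,ang+np.pi-1.25):
    print(y,robot.inverse_kinematics([460,312,66],[np.pi,0,y]))
for y in (-.03,np.pi-.03): print(y,robot.inverse_kinematics([537,38,300],[np.pi,0,y]),robot.inverse_kinematics([516,38,140],[np.pi,0,y]))
E
```

```text
(array([539.92347548, 102.92014836, 260.8711628 ]), np.float64(0.08821939598884057)) (array([536.64325341, -28.43507888, 255.63900544]), np.float64(6.777006773675675))
set corners scene z50 [array([426.1, 255.8,  50. ]), array([402.6, 350. ,  50. ]), array([510.9, 374.2,  50. ]), array([532.4, 277.6,  50. ])]
0.215 [ 3.95299568e-01  4.16314767e-01  1.71557823e+00 -4.44089210e-16
  1.00969966e+00  1.75109589e+00]
-1.035 [ 3.95299568e-01  4.16314767e-01  1.71557823e+00 -4.44089210e-16
  1.00969966e+00  3.00109589e+00]
3.356592653589793 [ 0.39529957  0.41631477  1.71557823  0.          1.00969966 -1.39049676]
2.106592653589793 [ 3.95299568e-01  4.16314767e-01  1.71557823e+00 -4.44089210e-16
  1.00969966e+00 -1.40496759e-01]
-0.03 [-1.36652568e-01  1.95870573e-01  1.41927871e+00 -4.44089210e-16
  1.52644337e+00  1.46414376e+00] [-1.42309584e-01  2.68847123e-01  1.72583229e+00 -4.44089210e-16
  1.14691324e+00  1.45848674e+00]
3.1115926535897933 [-0.13665257  0.19587057  1.41927871  0.          1.52644337 -1.6774489 ] [-0.14230958  0.26884712  1.72583229  0.          1.14691324 -1.68310591]
```

The two views put the setter centre 8 mm apart in x (459 against 468). I'll settle that with a wrist picture from directly above.

```bash
python3 - <<'E'
from bench import robot
import numpy as np,cv2,pickle
robot.move_ptp([463,313,190],[np.pi,0,0.215+np.pi])
robot.sleep(.3)
d=robot.get_image("wrist");pickle.dump(d,open("D1.pkl","wb"))
cv2.imwrite("pics/w1.png",cv2.resize(d["img"],(800,600)))
print(robot.current_t(),robot.current_tcp_pos(),d["eye"],d["orientation"])
E
```

```text
1.8583 [462.61147472 313.54767148 190.10400523] [383.97769146 297.15642208 357.04312431] [2.85000137e+00 5.04131455e-04 1.78749262e+00]
```

View pics/w1.png

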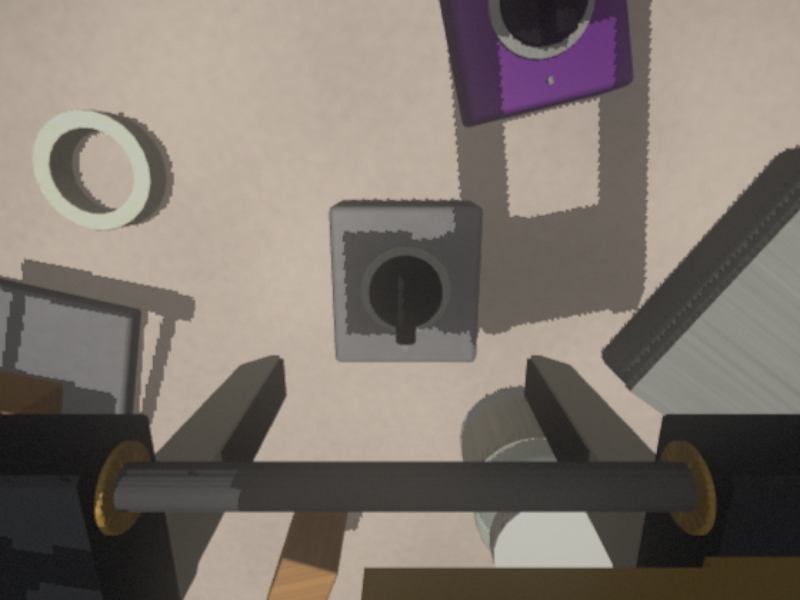

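```bash
python3 - <<'E'
import pickle,numpy as np
from h import *
d=pickle.load(open("D1.pkl","rb"));D=pickle.load(open("D0.pkl","rb"))
u=lambda q:((np.array(q)+.5)*.7-.5)
C=np.array([plane(d,u(q),50) for q in((331,208),(481,208),(475,361),(337,361))])
print(C.round(1),C.mean(0),[np.linalg.norm(C[i]-C[i-1]).round(1) for i in range(4)])
for a,b in((0,3),(1,2)): v=C[b]-C[a];print("yaw",np.arctan2(v[1],v[0]))
for z in(50,55,61): print("disc",z,plane(d,u((405,291)),z))
for z in (61,89): print("bar end",plane(d,u((405,344)),z))
E
```

```text
[[422.7 257.   50. ]
 [402.  351.1  50. ]
 [506.  374.7  50. ]
 [527.  279.4  50. ]] [464.45238515 315.53301204  50.        ] [np.float64(106.7), np.float64(96.4), np.float64(106.6), np.float64(97.6)]
yaw 0.21143621929611994
yaw 0.22340819318598457
disc 50 [466.51753731 315.3006829   50.        ]
disc 55 [465.17342896 315.00521527  55.        ]
disc 61 [463.56049893 314.65065412  61.        ]
bar end [499.76696509 322.62601581  61.        ]
bar end [488.81552121 320.21708088  89.        ]
```

The wrist view shows the grey setter's top face at (331,208)–(481,361), the knob at (405,291) and the bar end at (405,344). That gives a centre of about (464,314.5) and a yaw of 0.217. The bar end sits 25 mm out, as it should, and this lies between the other two estimates. Now I'll grasp the knob.

```bash
python3 - <<'E'
from bench import robot
import numpy as np,cv2
o=[np.pi,0,0.217+np.pi]
robot.move_gripper(0.45)
robot.move_linear([464,314.5,110],o,speed=150)
hit=robot.move_linear([464,314.5,66],o,speed=50,f_stop=6)
print(hit,robot.current_tcp_pos(),robot.current_contact_force())
if not hit:
    robot.move_gripper(0.0)
    print("w",robot.current_gripper_width()*93,robot.current_contact_force(),robot.current_ft_torque())
print(robot.current_t(),robot.current_qpos())
d=robot.get_image("wrist");cv2.imwrite("pics/w2.png",d["img"])
d=robot.get_image("scene");cv2.imwrite("pics/s2.png",cv2.resize(d["img"][170:350,340:560],None,fx=3,fy=3))
E
```

```text
False [464.24456418 314.62260901  66.24875748] [ 0.37870863 -0.05819848  0.6464821 ]
w 11.524580962608532 [ 0.36789022 -0.72833027  1.38363183] [-0.06913378  0.03130946  0.00594487]
5.1167 [ 3.96595269e-01  4.23308038e-01  1.70360864e+00 -2.11170649e-04
  1.01457351e+00 -1.39105429e+00]
```

View pics/w2.png

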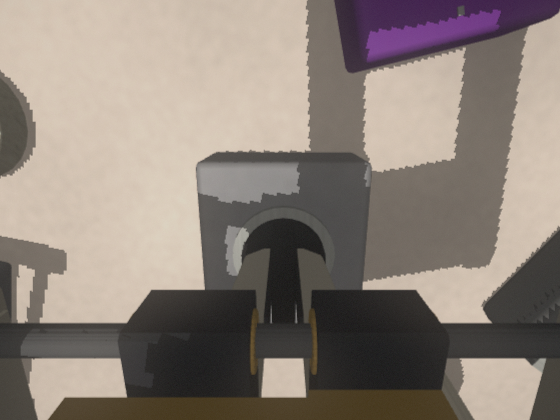

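View pics/s2.png

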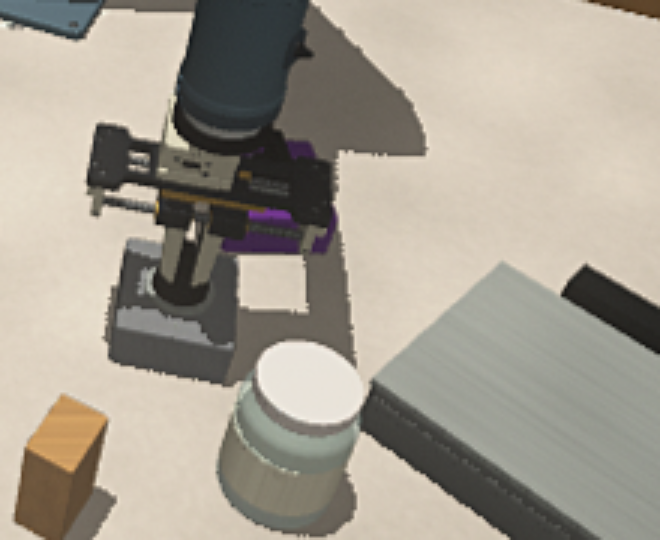

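The jaws are shut to 11.5 mm on the 12 mm bar of the grey setter, centred over its disc at (283,260). Now I'll turn it clockwise, which means increasing q6.

```bash
python3 - <<'E'
from bench import robot
import numpy as np,cv2
q0=np.array(robot.current_qpos())
for a in(.4,.8,1.1,1.2,1.25):
    q=q0.copy();q[5]+=a;robot.move_j(q.tolist())
    print(a,robot.current_qpos()[5]-q0[5],np.round(robot.current_ft_torque(),3),np.round(robot.current_contact_force(),1),robot.current_t())
robot.sleep(.3)
print(np.round(robot.current_ft_torque(),3),robot.current_eef_rot())
d=robot.get_image("wrist");cv2.imwrite("pics/w3.png",d["img"])
E
```

```text
0.4 0.3964639371767653 [ 0.222 -0.002  0.099] [ 0.7  1.5 -1.1] 5.6833
0.8 0.7949209774762771 [ 0.662 -0.105  0.108] [ 0.6  3.9 -1.3] 6.15
1.1 1.093307641871787 [ 0.881 -0.215  0.174] [ 1.7  4.4 -1.6] 6.5417
1.2 1.1933937591084292 [ 0.946 -0.187  0.132] [ 1.9  5.3 -2.6] 6.7917
1.25 1.2425337601451194 [ 0.922 -0.216  0.528] [ 0.5  6.5 -2.3] 7.0417
[ 0.887 -0.236  0.495] [ 3.14007903e+00 -1.85397861e-04  2.11656133e+00]
```

View pics/w3.png

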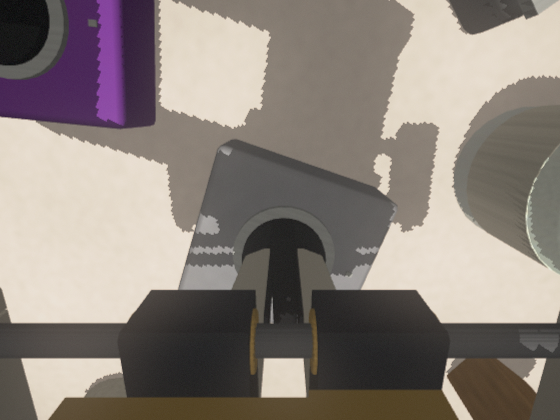

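The torque jumped from 0.13 to 0.53 N m between 1.20 and 1.25 rad, so the stop is reached. The bar is still aligned in the jaws at (285,270). Now I'll release it.

```bash
python3 - <<'E'
from bench import robot
import numpy as np,cv2
robot.move_gripper(1.0); robot.sleep(.8)
print(np.round(robot.current_contact_force(),1),robot.current_t())
p=robot.current_tcp_pos()
robot.move_linear([p[0],p[1],200],speed=200)
robot.sleep(.2)
d=robot.get_image("wrist");cv2.imwrite("pics/w4.png",cv2.resize(d["img"],(800,600)))
print(robot.current_t(),robot.current_tcp_pos(),robot.current_contact_force())
import pickle;pickle.dump(d,open("D4.pkl","wb"))
E
```

```text
[-0.4  0.  -0.2] 9.525
10.5917 [463.45877221 314.1410064  198.66207586] [ 0.48572539 -1.04831843  0.00158199]
```

View pics/w4.png

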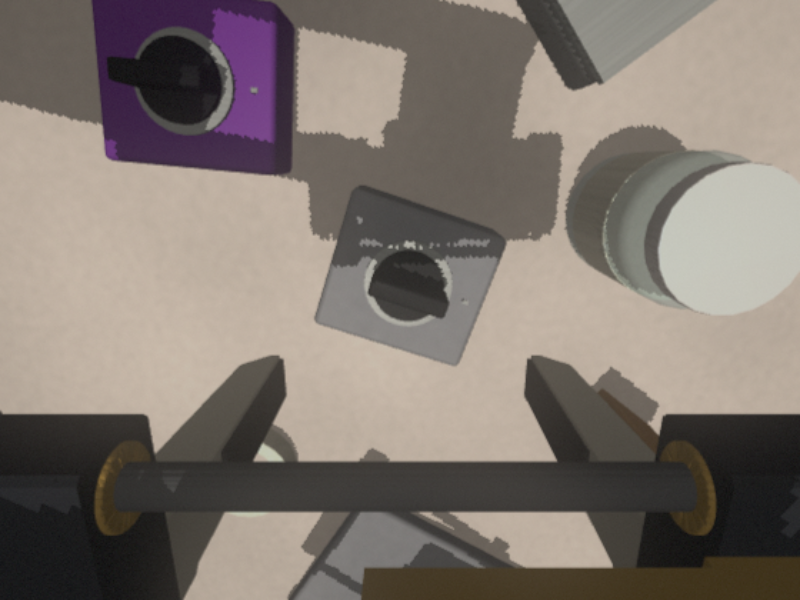

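The grey setter's knob is at (408,286). Its bar runs parallel to the box's long edge and points at the index dot at (465,301), so it is back at rest. Next, the press.

```bash
python3 - <<'E'
from bench import robot
import numpy as np,cv2,pickle
p=robot.current_tcp_pos()
robot.move_linear([p[0],p[1],330],speed=250)
robot.move_gripper(0.0)
robot.move_ptp([537,38,330],[np.pi,0,np.pi-.03]); robot.sleep(.3)
d=robot.get_image("wrist");pickle.dump(d,open("D5.pkl","wb"))
cv2.imwrite("pics/w5.png",cv2.resize(d["img"],(800,600)))
print(robot.current_t(),robot.current_tcp_pos(),robot.current_gripper_width(),robot.current_contact_force())
E
```

```text
14.4333 [536.98530752  38.45157485 330.01183664] 0.00541331295362329 [0.51929897 0.44576052 0.14471136]
```

View pics/w5.png

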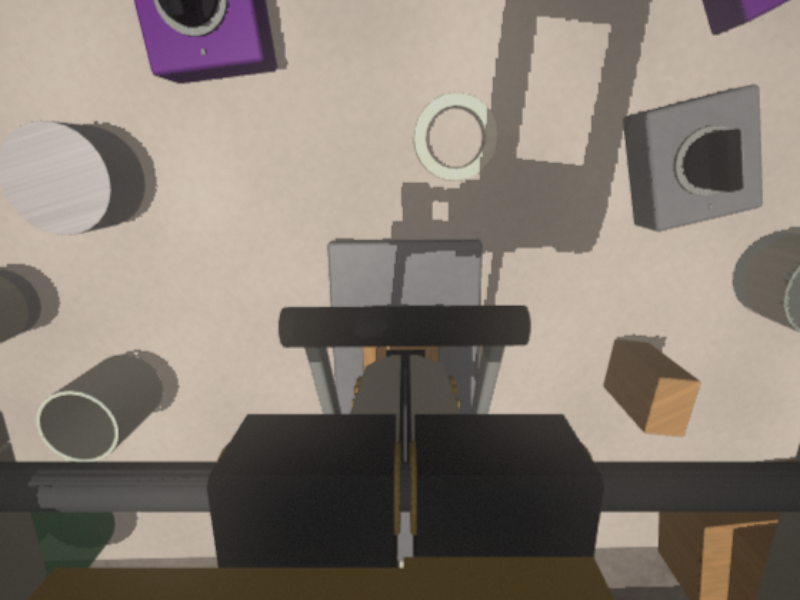

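The crossbar spans (280,327)–(529,325), level in the picture, so the yaw of -0.03 fits. The closed fingers end at about (405,360).

```bash
python3 - <<'E'
import pickle,numpy as np
from h import *
d=pickle.load(open("D5.pkl","rb"))
u=lambda q:((np.array(q)+.5)*.7-.5)
a,b=plane(d,u((280,327)),259),plane(d,u((529,325.5)),259);print(a,b,(a+b)/2,np.linalg.norm(a-b),np.arctan2(-(b-a)[0],(b-a)[1]))
print("base front",plane(d,u((329,241)),18),plane(d,u((481,241)),18))
E
```

```text
[540.16974732 -27.91959057 259.        ] [543.12507139 105.51250278 259.        ] [541.64740935  38.79645611 259.        ] 133.4648173711105 -0.022144904465471134
base front [533.16459682 -38.44024568  18.        ] [537.61591072 116.90382423  18.        ]
```

```bash
python3 - <<'E'
from bench import robot
import numpy as np
ya=-.026; o=[np.pi,0,np.pi+ya]
print(robot.move_linear([540,38.5,285],o,speed=100))
h=robot.move_linear([540,38.5,262],o,speed=25,f_stop=2)
print("touch",h,robot.current_tcp_pos(),np.round(robot.current_contact_force(),1),robot.current_t())
if h:
  def tip(q):
    dx=170*np.cos(.55)-170*np.cos(.55-q)
    return [540+dx*np.cos(ya),38.5+dx*np.sin(ya),181+170*np.sin(.55-q)]
  for q in (.13,.26,.39,.52):
    robot.move_linear(tip(q),o,speed=60)
    print(q,np.round(robot.current_tcp_pos(),1),np.round(tip(q),1),np.round(robot.current_contact_force(),1),robot.current_t())
E
```

```text
False
touch True [539.36051577  38.53825475 269.21529013] [-0.6 -0.8  4.8] 15.6667
0.13 [528.4  38.8 250.6] [529.7  38.8 250.3] [-5.3  0.3  6.2] 16.175
0.26 [521.6  38.9 229.9] [522.   39.  229.6] [-4.2 -0.7  6.1] 16.6917
0.39 [516.8  39.  208.4] [517.1  39.1 208.1] [-3.8 -1.7  5.7] 17.2083
0.52 [515.5  39.1 186.6] [515.   39.1 186.1] [-1.2  0.3  5.8] 17.725
```

```bash
python3 - <<'E'
from bench import robot
import numpy as np,cv2,pickle
ya=-.026; o=[np.pi,0,np.pi+ya]
def tip(q):
    dx=170*np.cos(.55)-170*np.cos(.55-q)
    return [540+dx*np.cos(ya),38.5+dx*np.sin(ya),181+170*np.sin(.55-q)]
for q in (.6,.69,.78):
    robot.move_linear(tip(q),o,speed=40)
    print(q,np.round(robot.current_tcp_pos(),1),np.round(tip(q),1),np.round(robot.current_contact_force(),1),robot.current_t())
robot.sleep(.6)
print(np.round(robot.current_tcp_pos(),1),np.round(robot.current_contact_force(),1))
D={n:robot.get_image(n) for n in("scene","top","wrist")}
pickle.dump(D,open("D6.pkl","wb"))
for n in D: cv2.imwrite(f"pics/{n}6.png",D[n]["img"])
cv2.imwrite("pics/c6.png",cv2.resize(D["scene"]["img"][160:330,200:440],None,fx=3.3,fy=3.3,interpolation=cv2.INTER_CUBIC))
E
```

```text
0.6 [514.8  39.1 173.1] [515.2  39.1 172.5] [-4.5  0.   7.8] 18.2167
0.69 [516.5  39.1 157.4] [516.6  39.1 157.3] [-3.4 -0.5  3. ] 18.75
0.78 [519.7  39.1 142.4] [519.4  39.  142.2] [-3.1 -0.5  6.2] 19.2833
[519.7  39.1 142.5] [-4.4 -0.3  5.8]
```

View pics/c6.png

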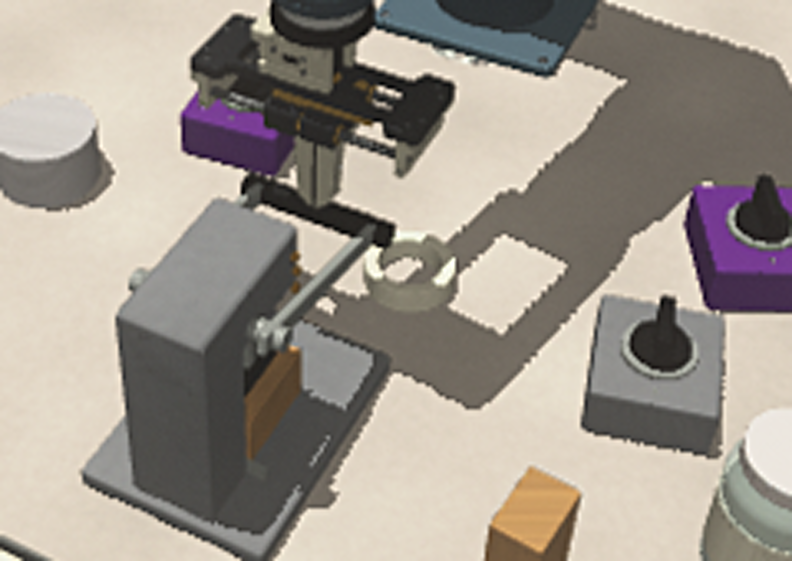

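View pics/wrist6.png

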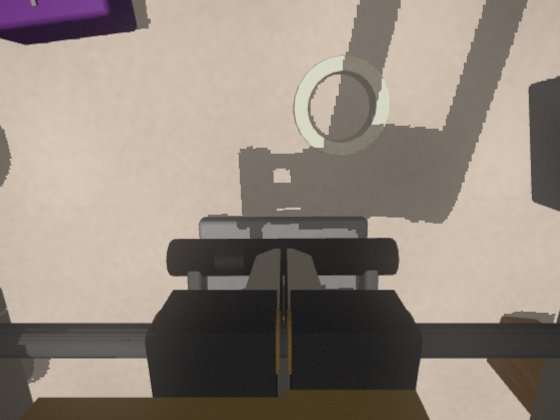

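View pics/top6.png

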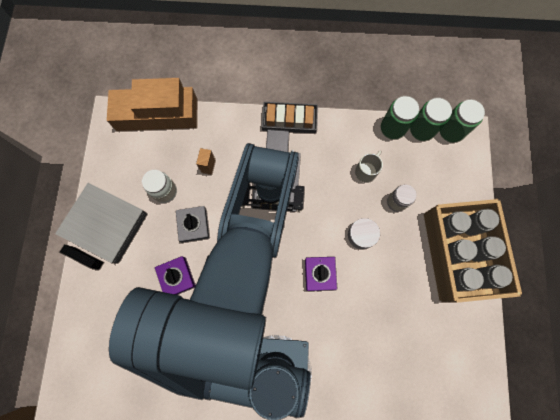

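The fingertips sit on the middle of the crossbar, about (285,255) in the wrist view. The bar's ends are at about (276,216) and (318,231) in the scene view. The setter, carton and stock look unmoved. One quick check of the bar against the projected third click, then I'll hand in.

```bash
python3 - <<'E'
import pickle,numpy as np
from h import *
from bench import robot
D=pickle.load(open("D6.pkl","rb"));s=D["scene"]
for q in(.52,.68,.78,.9):
    dx=170*np.cos(.55)-170*np.cos(.55-q); z=170+170*np.sin(.55-q)
    print(q,[proj(s,(540+dx+sg*65*.026,38.5+sg*65,z)).round(1) for sg in(-1,1)])
print(np.round(robot.current_tcp_pos(),1),np.round(robot.current_contact_force(),1),robot.current_t())
robot.hand_in()
print(robot.current_t(),np.round(robot.current_contact_force(),1))
E
```

```text
0.52 [array([275.3, 201.6]), array([320.1, 217.5])]
0.68 [array([275.3, 209.7]), array([319.4, 225.7])]
0.78 [array([274.8, 215.1]), array([318.6, 231.2])]
0.9 [array([273.9, 221.8]), array([317.3, 238. ])]
[519.7  39.1 142.5] [-2.4 -0.3  5.5] 20.0333
the job is handed in; nothing more can be done
the job is handed in; nothing more can be done
```

Both steps are done and the job is handed in, with the arm still holding the crossbar at the third click. No verdict was reported.

- **Knob:** I gripped the grey setter's knob, ignoring the purple look-alikes, and turned it clockwise to its stop. The torque jumped to about 0.5 N m there. I then let go, and the picture shows the bar back at rest.
- **Crossbar:** I pressed it down along its arc with closed fingers, past the first two clicks to the third. At hand-in the fingertips stood at z = 142.5 mm, which fits a lever value of about 0.78 rad. The upward push was about 5.5 N at about 20 s of the 54 s allowed.
- **Last checks:** The bar ends in the scene picture, (276,216) and (318,231), match the third-click prediction within about 1 px. The carton and the other stock looked unmoved in the pictures; I did not measure them.
- **Disagreements:** The first two camera views put the setter 8 mm apart, which a wrist picture from directly above settled. For the crossbar, the top and wrist views differed by about 4 mm, so I used a value between them. First contact then came at a height of 269 mm against 270 mm expected.

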